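Lock a hardwood strip in the quick-release clamp

TASK

One of the two quick-release clamps has a dark hardwood strip lying in it: clamp the strip fast. While that clamp's orange lever is still up, turn its brass wing nut clockwise (seen from above) as far as it goes, about a quarter turn, until the wing lies in line with the bridge; then fold the lever all the way down flat, against the firm resistance, and let go.

Things in the scene. Friction and masses are not known exactly. Their poses are not given: they have to be found in the camera images.
- clamp: The quick-release clamp holding the strip, fixed to the bench (an identical empty one stands 0.25 m or more to its left or right). Origin: centre of its base plate's underside, on the bench; z up. Base 100 (x) by 190 (y) by 14 mm. Two grey posts 70 mm high at y = +62 and -62 mm carry a bridge along y, the wing nut on the +y post, the lever on the other. Only nut and lever stand above 85 mm.
- clamp_wing (a point): Centre of the brass wing of the wing nut, on its vertical axis: 62 mm from the clamp's middle towards its +y, 95 mm above the bench. The wing is 52 mm long, 11 mm thick and 22 mm tall (heights 84 to 106 mm). The point's axes are the wing's: x along it, y across its thickness, z up.
- clamp_nut (a joint): Wing nut angle (rad), growing clockwise from above (tightening). 0: wing along the clamp's x; 1.571: tight, at its stop, wing in line with the bridge (clamp's y). It keeps its height, turns stiffly (0.18 N m) and stays where left. Tightening lowers the bridge 5 mm, so the lever then meets resistance from half way down; with the nut loose the lever closes with hardly any grip.
- clamp_pivot (a point): Pivot of the orange lever: 66 mm from the clamp's middle towards its -y, 67 mm above the bench once the nut is tight (72 mm loose), axis along the clamp's x. The lever is a straight bar 8 mm thick with its centre line through the pivot, reaching 90 mm from it; the last 40 mm is a paddle 24 mm wide. The point's axes are the clamp's.
- clamp_lever (a joint): Angle of the orange cam lever (rad), growing as it closes. 0: up, 80 degrees above level, leaning to the clamp's -y; 1.396: closed, level, pointing to the clamp's -y, at its stop. It takes about 0.2 N m to swing, up to 0.35 N m against the clamped strip, and stays where left.
- slab: Dark hardwood strip, 37 by 150 by 9 mm, loose, lying along the clamp's x on its base plate between the posts. Origin: centre of its underside; its long axis is its y.
- clamp_foot: Black rubber foot of the clamp, a disc 26 mm across and 8 mm thick on a stiff spring under the ram. Origin: centre of its underside. It hangs 1 to 9 mm above the strip while the lever is up and presses it with about 20 N when the clamp is locked.

How it is judged:
By the outcome, as a careful person would: the job done as asked, in the order asked, and still so for the second after the job is handed in, with the robot touching nothing.
It also fails if it takes over 48 s, if anything falls off the work surface, if the arm or the gripper's body presses on something with over 40 N, if the wrist force passes 120 N, or if a joint passes its speed limit or range.

ROBOT

A 6-joint arm with a two-finger parallel gripper is mounted at the origin on a cart in front of the work surface, level with it; the furniture and walls round the work are solid. World frame = base frame: x ahead of the robot, y to its left, z up, the work surface at z = 0. Lengths are in m, angles in rad, forces in N, time in s.
With the tool pointing down it reaches from about 0.4 to 0.825 m from the base axis. Payload 7 kg.
Tool frame: the origin (TCP) lies midway between the tips of the shut fingers; the grasp point (between the pads) lies 19 mm behind it; z points along the fingers, y is the line along which they close (so a half turn about z gives the same grasp; the last joint's range is limited). The gripper opens to 85 mm and grips with 20 to 120 N. Pads are 22 mm wide; open, the fingers measure 114 mm over their backs; the gripper's body (76 mm by 85 mm) begins 54 mm behind the grasp point. The pads swing forward as they close: fully open they stand 13 mm farther back than shut.
Start: joints at [0.288, 0.359, 0.012, 0, -1.224, -0.288], TCP at [0.675, -0, 0.231] pointing down, gripper open.
Joint ranges: [-3.07, 3.07], [-1.43, 2.12], [-1.02, 1.25], [-3.03, 1.67], [-3.05, -0], [-3.03, 3.03]. Speed limits (rad/s): [2.39, 2.39, 3.01, 3.14, 3.14, 3.14].

INTERFACE

Orientations are given as a unit quaternion [w, x, y, z].
In Python, from bench import r gives the robot as it stands.
- The arm moves only by the tool move_arm, never from a script. Its argument "commands" is a list of rows, each a list of 3 entries, a list of its own where there are three numbers: the gripper's target within -1 to 1 (shut at 1, half-way at 0, fully open at -1), then the shift along the world's x, y, z scaled (see below), then the turn about the world's z scaled (see below). In form: [[gripper, [x, y, z], twist], ...]. A call has 1 to 8 rows; each row is the pose to reach, as a shift and turn from the pose commanded when the call began; what a row does not reach only later rows make up. The controller multiplies each number of a shift by 150 mm and each number of a turn by 90 degrees. A row lasts 1/8 s, in which the tool goes at most 62.5 mm and 10.7 degrees, less where a joint would pass 70% of its speed; a pose out of reach is approached as far as the arm can. A call with a number of a shift or a turn outside -1 to 1 is refused whole. A call with a gripper value outside its range is refused whole. The fingers move at their own pace and stop on an object; "newtons" is the grip in N (left out, the last holds). Time passes only in rows, so rows that repeat a pose let the fingers close. It gives the time, the measured TCP pose, the force, the opening and the grip force at its end, in the units of the state.
- r.sense(): the state, without advancing time (a new reading comes with each control period).
- r.get_image(name): name is "scene" or "side" or "wrist"; returns a dict with "frame" (384x512x3 uint8, blue, green, red), "z_map" (384x512 float32, m along the optical axis (not along the pixel's ray), 0 where there is no reading), "mtx" (3x3 intrinsics, pixels), "world_from_camera" (4x4, takes a point from camera to world coordinates); the wrist camera has in their place "T_tool_cam" (4x4, takes a point from camera to tool coordinates, whose origin is the TCP and whose axes are the flange's). Camera axes: x right, y down, z forward; pixel columns grow to the right and rows downward; lengths in m; the calibration is good to about 2 mm. The wrist camera is an equidistant fisheye: a pixel r from the principal point sees the ray r / f radians off the axis. A picture is of the moment at which its call begins: read the wrist's pose just before it.
- r.finish_job(): hands the job in; it is judged then, once.
The state is a dict: "clock": time; "joint_pos": joint angles; "qvel": joint speeds; "effort": joint torques, N m; "position": TCP position; "ee_rot": TCP orientation; "ft_force": force on the tool from outside, world axes, zero at the start; "wrist_torque": the same for the moment, N m; "finger_gap": opening from 0.0 (shut) to 1.0 (fully open); "grip_force": force on a finger pad.
Only numpy, scipy, OpenCV 4.12 (cv2) and the standard library are available. Lean on these libraries where they do the work, as an engineer would, in place of code of your own. Each camera call takes 0.05 s, during which the arm holds its last target. There are 200 camera calls.

## Working session

There is one attempt and no reset: what is moved stays moved. The work goes in short steps, Python scripts to look and compute and a tool call to move; the robot and the scene stay as the last step left them, time stands still between calls to the robot, and variables do not carry over. Pictures are saved under pics/ and viewed, at most 10 in all, crops included, and the job is handed in when it is done.

Besides the shell and the picture viewer there is one more tool, called after "Emit:" by a JSON object that holds its "name" and its "arguments". move_arm: Moves the arm, as the interface text tells. Shifts and turns lie within -1 to 1; 1 stands for 150 mm of shift or 90 degrees of turn. Its arguments: {"type":"object","properties":{"commands":{"type":"array","items":{"type":"array"}},"newtons":{"type":"number"}},"required":["commands"]}

```bash
mkdir -p pics; ls
cat > h.py <<'E'
import numpy as np, cv2
from bench import r
def world(im):
    z=im["z_map"]; K=im["mtx"]; T=im["world_from_camera"]
    v,u=np.indices(z.shape)
    P=np.stack([(u-K[0,2])/K[0,0]*z,(v-K[1,2])/K[1,1]*z,z],-1)
    W=P@T[:3,:3].T+T[:3,3]; W[z==0]=np.nan
    return W
E
python3 - <<'E'
from h import *
a=r.get_image("scene"); b=r.get_image("side")
np.savez("first.npz",sf=a["frame"],sw=world(a),df=b["frame"],dw=world(b))
cv2.imwrite("pics/a.png",np.vstack([a["frame"],b["frame"]])[:, :] if 0 else cv2.resize(np.hstack([a["frame"],b["frame"]]),(800,300)))
cv2.imwrite("pics/scene.png",a["frame"])
print(a["world_from_camera"],b["world_from_camera"],r.sense())
E
```

```text
pics
[[ 0.76022092 -0.38952714  0.51993534  0.00350922]
 [-0.64941452 -0.43343314  0.62481717 -0.55324408]
 [-0.01802604 -0.81265264 -0.58246953  0.60196453]
 [ 0.          0.          0.          1.        ]] [[ 0.929324    0.29467575 -0.22253785  0.69205584]
 [ 0.36892177 -0.71492476  0.59395229 -0.49069912]
 [ 0.01592552 -0.63407318 -0.77310904  0.74941637]
 [ 0.          0.          0.          1.        ]] {'clock': 0.1, 'joint_pos': array([ 2.88097880e-01,  3.59331669e-01,  1.11713262e-02, -3.10640090e-04,
       -1.22408798e+00, -2.88090149e-01]), 'qvel': array([ 8.75245770e-04, -3.26389149e-03,  2.12205517e-03,  2.73402917e-03,
       -9.23273124e-05,  4.24840294e-05]), 'effort': array([-2.15360997e-03, -5.84764302e+01,  2.94110012e+01,  6.95456967e+00,
       -3.12475757e-03, -2.11378938e-05]), 'position': array([ 6.74583218e-01, -2.32215298e-05,  2.30455448e-01]), 'ee_rot': array([-5.68388079e-04, -7.07071925e-01,  7.07141248e-01,  4.74692238e-04]), 'ft_force': array([ 0.05380933,  0.28510512, -0.18979719]), 'wrist_torque': array([0.048842  , 0.0020478 , 0.01403632]), 'grip_force': 0.0, 'finger_gap': 0.9994720592299806}
```

View pics/a.png

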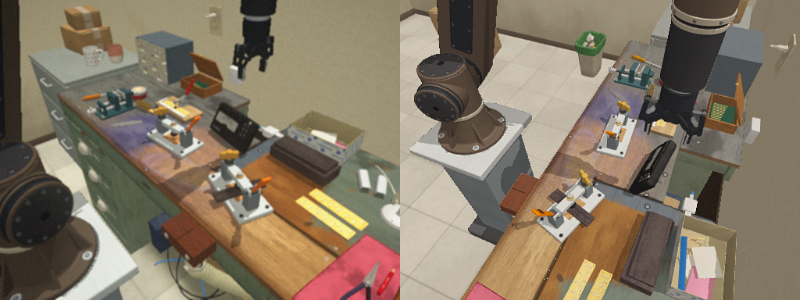

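View pics/scene.png

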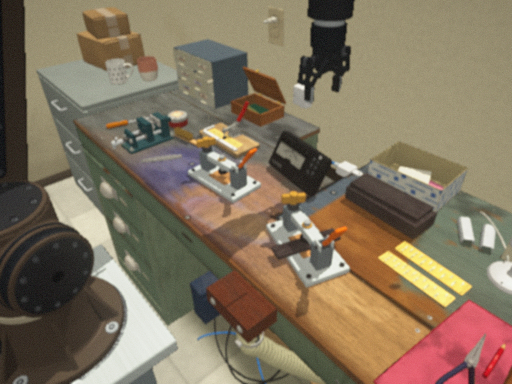

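The strip lies in the nearer clamp (scene about (305,245), side about (220,265)). Its brass wing is at scene (293,198) and its orange lever at (335,235).

Run:
```python
from h import *
d=np.load("first.npz")
a=d["sf"][170:300,240:370]; b=d["df"][210:330,150:280]
cv2.imwrite("pics/b.png",np.hstack([cv2.resize(a,(400,400),interpolation=2),cv2.resize(b,(400,400),interpolation=2)]))
for n,(u0,v0,u1,v1) in {"s":(240,170,370,300),"d":(150,210,280,330)}.items():
    f=d[n+"f"][v0:v1,u0:u1]; W=d[n+"w"][v0:v1,u0:u1]
    hsv=cv2.cvtColor(f,cv2.COLOR_BGR2HSV)
    base=(hsv[...,1]<40)&(hsv[...,2]>130)&(abs(W[...,2]-.014)<.005)
    p=W[base][:,:2].astype(np.float32); print(n,"base",len(p),cv2.minAreaRect(p))
    m=(hsv[...,1]>150)&(hsv[...,2]>120)&(hsv[...,0]<28)&(W[...,2]>.05)
    k,l,s,c=cv2.connectedComponentsWithStats(m.astype(np.uint8))
    for i in range(1,k):
        if s[i,4]>8:
            q=W[l==i]; print(s[i],c[i]+[u0,v0],np.round(np.median(q,0),3),q.min(0).round(3),q.max(0).round(3),cv2.minAreaRect(q[:,:2].astype(np.float32)),np.median(hsv[l==i],0))
```

```text
s base 1468 ((0.4998888075351715, -0.05671350657939911), (0.39550521969795227, 0.10609728842973709), 74.87139129638672)
[ 42  22  24  12 222] [293.0990991  197.58558559] [ 0.49  -0.098  0.102] [ 0.471 -0.114  0.086] [ 0.513 -0.079  0.11 ] ((0.4923541843891144, -0.09733070433139801), (0.017336860299110413, 0.04909138381481171), 47.55128479003906) [ 19. 177. 151.]
[ 82  57  25  19 161] [334.28571429 235.31055901] [ 0.441 -0.253  0.134] [ 0.429 -0.265  0.079] [ 0.456 -0.214  0.15 ] ((0.44198527932167053, -0.23899367451667786), (0.051550790667533875, 0.023079976439476013), 84.99356079101562) [ 11. 214. 159.]
d base 1360 ((0.47521352767944336, -0.1543368101119995), (0.1895936131477356, 0.09999232739210129), 72.52970123291016)
[ 80   7  14  21 144] [236.3125 227.3125] [ 0.496 -0.101  0.105] [ 0.474 -0.114  0.086] [ 0.515 -0.079  0.11 ] ((0.4943879246711731, -0.0962151363492012), (0.015560811385512352, 0.048236045986413956), 61.66696548461914) [ 20.5 169.  200.5]
[64 42  6  5 12] [215.91666667 254.58333333] [ 0.473 -0.161  0.071] [ 0.468 -0.163  0.069] [ 0.48  -0.157  0.073] ((0.47392138838768005, -0.16051068902015686), (0.005617682356387377, 0.01339325588196516), 81.79102325439453) [ 20. 165. 206.]
[ 19  58  28   9 160] [181.95    272.50625] [ 0.451 -0.251  0.133] [ 0.431 -0.265  0.078] [ 0.459 -0.216  0.151] ((0.4486690163612366, -0.2405088096857071), (0.047511544078588486, 0.02371443249285221), 71.05168914794922) [ 16. 255. 207.]
```

View pics/b.png

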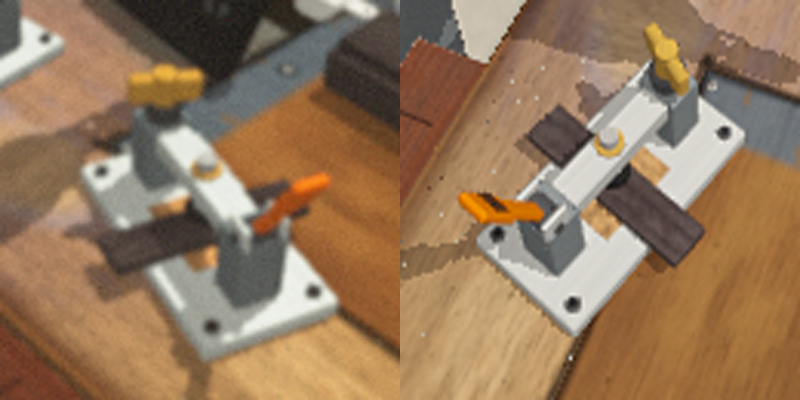

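Base centre is at (0.475,-0.154) with clamp +y at 72.5°. That puts the nut at (0.494,-0.095), matching the direct wing measurement. The lever leans about 60° above level. Next I'll approach the wing and refine its angle.

Emit:
{"name": "move_arm", "arguments": {"commands": [[-1,[-1,-0.63,-0.2],0.68],[-1,[-1,-0.63,-0.2],0.68],[-1,[-1,-0.63,-0.2],0.68],[-1,[-1,-0.63,-0.2],0.68],[-1,[-1,-0.63,-0.2],0.68],[-1,[-1,-0.63,-0.2],0.68],[-1,[-1,-0.63,-0.2],0.68]], "newtons": 80}}

```text
clock: 0.98
position: [0.5247, -0.0945, 0.2011]
ee_rot: [0.0, 0.968, -0.249, -0.0]
ft_force: [0.4, -0.3, -1.1]
finger_gap: 1.001
grip_force: 0.0
```

Run:
```python
from h import *
d=np.load("first.npz")
for n in "sd":
    W=d[n+"w"].reshape(-1,3); hsv=cv2.cvtColor(d[n+"f"],cv2.COLOR_BGR2HSV).reshape(-1,3)
    m=(abs(W[:,0]-.494)<.035)&(abs(W[:,1]+.095)<.035)&(W[:,2]>.1)&(W[:,2]<.115)
    p=W[m][:,:2]; c=p.mean(0); u,s,v=np.linalg.svd(p-c)
    print(n,m.sum(),c,np.degrees(np.arctan2(v[0,1],v[0,0])),s, cv2.minAreaRect(p.astype(np.float32)))
    m=(abs(W[:,0]-.443)<.035)&(abs(W[:,1]+.24)<.04)&(W[:,2]>.075)&(W[:,2]<.16)
    p=W[m]-[.455,-.217,.072]; q=p[:,:2]@[-.3,-.954]
    print(m.sum(),np.degrees(np.arctan2(np.percentile(p[:,2],97),np.percentile(q,97))),q.max(),p[:,2].max(), np.polyfit(p[:,2],q,1))
w=r.get_image("wrist"); print(w["mtx"],w["T_tool_cam"],r.sense()["position"],r.sense()["ee_rot"])
cv2.imwrite("pics/w.png",w["frame"])
```

```text
s 128 [ 0.49095689 -0.09651499] 142.64707810444347 [0.15817655 0.03963032] ((0.4921865165233612, -0.0959240049123764), (0.01548721082508564, 0.050920188426971436), 47.55128479003906)
267 57.919211386342305 0.04936004755763949 0.07772598423713402 [ 0.64776133 -0.00137546]
d 118 [ 0.49519695 -0.09707337] -36.90810111209879 [0.14577756 0.04143031] ((0.4939928948879242, -0.09572425484657288), (0.016049956902861595, 0.04888691380620003), 61.66696548461914)
291 58.55861925265514 0.04816424501612085 0.0787359142228314 [ 0.66115398 -0.00626252]
[[297.31863964   0.         257.85463869]
 [  0.         297.31863964 191.02038574]
 [  0.           0.           1.        ]] [[-2.25779607e-03 -9.45603564e-01 -3.25313389e-01  8.24149440e-02]
 [ 9.99995978e-01 -2.69343678e-03  8.88793509e-04 -2.90943635e-04]
 [-1.71665736e-03 -3.25310074e-01  9.45605842e-01 -1.42185292e-01]
 [ 0.00000000e+00  0.00000000e+00  0.00000000e+00  1.00000000e+00]] [ 0.52476771 -0.09454273  0.20107121] [ 5.59133058e-05  9.68204904e-01 -2.50158358e-01 -2.37935496e-04]
```

View pics/w.png

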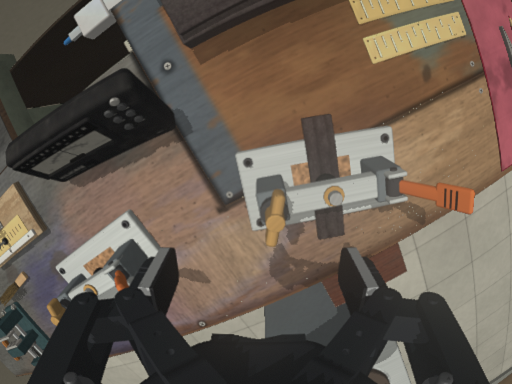

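The wrist view shows the wing top running from about (278,193) to (272,243), between the fingers, with the lever tip at (474,200).

```bash
cat >> h.py <<'E'
from scipy.spatial.transform import Rotation as R
def wristworld(im,s):
    # per-pixel world points, equidistant fisheye
    z=im["z_map"]; K=im["mtx"]; v,u=np.indices(z.shape)
    dx=(u-K[0,2])/K[0,0]; dy=(v-K[1,2])/K[1,1]; th=np.hypot(dx,dy)+1e-9
    t=np.tan(np.minimum(th,1.5))/th
    P=np.stack([dx*t*z,dy*t*z,z],-1); T=im["T_tool_cam"]; P=P@T[:3,:3].T+T[:3,3]
    q=s["ee_rot"]; W=P@R.from_quat([*q[1:],q[0]]).as_matrix().T+s["position"]; W[z==0]=np.nan
    return W
E
python3 - <<'E'
from h import *
s=r.sense(); w=r.get_image("wrist"); W=wristworld(w,s).reshape(-1,3)
hsv=cv2.cvtColor(w["frame"],cv2.COLOR_BGR2HSV).reshape(-1,3)
m=(abs(W[:,0]-.494)<.035)&(abs(W[:,1]+.095)<.035)&(W[:,2]>.098)&(W[:,2]<.115)
p=W[m][:,:2].astype(np.float32); c=p.mean(0); u,sv,v=np.linalg.svd(p-c)
print(m.sum(),c,np.degrees(np.arctan2(v[0,1],v[0,0])),cv2.minAreaRect(p),np.median(W[m][:,2]))
m=(hsv[:,0]<18)&(hsv[:,1]>170)&(abs(W[:,0]-.443)<.05)&(abs(W[:,1]+.24)<.05)&(W[:,2]>.07)
p=W[m]-[.455,-.217,.072]; q=p[:,:2]@[-.3,-.954]; print(m.sum(),np.polyfit(q,p[:,2],1),q.max(),p[:,2].max(),(p[:,:2]@[.954,-.3]).mean())
m=(hsv[:,1]<40)&(hsv[:,2]>130)&(abs(W[:,2]-.014)<.005)&(abs(W[:,0]-.475)<.1)&(abs(W[:,1]+.154)<.12)
print(cv2.minAreaRect(W[m][:,:2].astype(np.float32)))
E
```

```text
758 [ 0.4944896  -0.09467531] 143.22691 ((0.4926757514476776, -0.09396040439605713), (0.017710506916046143, 0.050175681710243225), 61.90372085571289) 0.10540111761696327
8 [-0.50066565  0.09832406] 0.04465597438028984 0.07663821946367057 -0.0007617326174892834
((0.47347983717918396, -0.15276968479156494), (0.18925435841083527, 0.09971597045660019), 72.29097747802734)
```

Emit:
{"name": "move_arm", "arguments": {"commands": [[-1,[-0.207,0,-0.2],-0.09],[-1,[-0.207,0,-0.4],-0.09],[-1,[-0.207,0,-0.6],-0.09],[-1,[-0.207,0,-0.74],-0.09],[-1,[-0.207,0,-0.74],-0.09],[0.5,[-0.207,0,-0.74],-0.09],[1,[-0.207,0,-0.74],-0.09],[1,[-0.207,0,-0.74],-0.09]], "newtons": 80}}

```text
clock: 2.08
position: [0.4944, -0.0944, 0.0911]
ee_rot: [-0.0, 0.949, -0.317, 0.001]
ft_force: [0.3, 0.3, -0.5]
finger_gap: 0.377
grip_force: 0.0
```

Emit:
{"name": "move_arm", "arguments": {"commands": [[1,[0,0,0],0],[1,[0,0,0],0],[1,[0,0,0],0],[1,[0,0,0],0]]}}

```text
clock: 2.58
position: [0.4939, -0.095, 0.0912]
ee_rot: [0.0, 0.949, -0.316, 0.0]
ft_force: [-2.6, -1.3, 7.7]
finger_gap: 0.177
grip_force: 78.0
```

Emit:
{"name": "move_arm", "arguments": {"commands": [[1,[0,0,0],-0.1],[1,[0,0,0],-0.2],[1,[0,0,0],-0.3],[1,[0,0,0],-0.4],[1,[0,0,0],-0.5],[1,[0,0,0],-0.6],[1,[0,0,0],-0.7],[1,[0,0,0],-0.7]]}}

```text
clock: 3.58
position: [0.4932, -0.0952, 0.0911]
ee_rot: [-0.001, -0.643, 0.766, -0.0]
ft_force: [-4.6, -2.4, 8.9]
finger_gap: 0.175
grip_force: 78.3
```

Run:
```python
from h import *
s=r.sense(); q=s["ee_rot"]; y=R.from_quat([*q[1:],q[0]]).as_matrix()[:,1]
print(np.degrees(np.arctan2(y[1],y[0])),s["wrist_torque"],s["ft_force"],s["finger_gap"],s["joint_pos"])
```

```text
169.97318418315035 [-0.95298586  1.66898571 -0.15201636] [-4.63127217 -2.36402125  8.8726242 ] 0.174630746737082 [ 0.20169315  0.21898702 -0.54815018  0.00099107 -0.80482587 -0.37738111]
```

Emit:
{"name": "move_arm", "arguments": {"commands": [[1,[0,0,0],-0.05],[1,[0,0,0],-0.085],[1,[0,0,0],-0.11],[1,[0,0,0],-0.13],[1,[0,0,0],-0.13]]}}

```text
clock: 4.2
position: [0.4931, -0.0952, 0.0911]
ee_rot: [-0.001, -0.562, 0.827, -0.0]
ft_force: [-6.1, -1.9, 9.2]
finger_gap: 0.178
grip_force: 78.3
```

Run:
```python
from h import *
s=r.sense(); q=s["ee_rot"]; y=R.from_quat([*q[1:],q[0]]).as_matrix()[:,1]
print(np.degrees(np.arctan2(y[1],y[0])),s["wrist_torque"],s["ft_force"],s["finger_gap"],s["joint_pos"])
```

```text
158.45295321493253 [-0.72222818  1.85101136  0.63729917] [-6.06171984 -1.91075074  9.21100254] 0.17804750166935324 [ 0.20194206  0.21891977 -0.54831318  0.00132935 -0.80503518 -0.57893046]
```

The wrist torque about z rose to 0.64 N·m and the tool is 4° past the expected angle, so the nut is at its stop. Release and lift.

Emit:
{"name": "move_arm", "arguments": {"commands": [[0,[0,0,0],-0.1],[-1,[0,0,0],-0.1],[-1,[0,0,0],-0.1],[-1,[0,0,0],-0.1],[-1,[0,0,0.3],-0.1],[-1,[0,0,0.6],-0.1],[-1,[0.1,-0.2,0.8],-0.1],[-1,[0.1,-0.2,0.8],-0.1]]}}

```text
clock: 5.2
position: [0.511, -0.1256, 0.2128]
ee_rot: [0.002, -0.496, 0.869, -0.001]
ft_force: [-0.6, -0.1, -0.8]
finger_gap: 1.001
grip_force: 0.0
```

Run:
```python
from h import *
s=r.sense(); w=r.get_image("wrist"); W=wristworld(w,s).reshape(-1,3); print(s["position"])
hsv=cv2.cvtColor(w["frame"],cv2.COLOR_BGR2HSV).reshape(-1,3)
m=(abs(W[:,0]-.494)<.035)&(abs(W[:,1]+.095)<.035)&(W[:,2]>.098)&(W[:,2]<.115)
p=W[m][:,:2].astype(np.float32); c=p.mean(0); u,sv,v=np.linalg.svd(p-c)
print(m.sum(),c,np.degrees(np.arctan2(v[0,1],v[0,0])),cv2.minAreaRect(p),np.median(W[m][:,2]))
cv2.imwrite("pics/w2.png",w["frame"])
a=r.get_image("side");f=a["frame"];W=world(a)
hsv=cv2.cvtColor(f,cv2.COLOR_BGR2HSV)
m=(hsv[...,1]>150)&(hsv[...,0]<18)&(W[...,2]>.075)&(abs(W[...,0]-.443)<.035)&(abs(W[...,1]+.24)<.05)
p=W[m]-[.455,-.217,.067]; q=p[:,:2]@[-.3,-.954]; print(m.sum(),q.min(),q.max(),p[:,2].min(),p[:,2].max(),(p[:,:2]@[.954,-.3]).mean())
```

```text
[ 0.51096827 -0.12556544  0.21279123]
709 [ 0.4914482  -0.09655144] 72.649574 ((0.49184516072273254, -0.09464176744222641), (0.04982661455869675, 0.017340246587991714), 63.946292877197266) 0.10534883834337264
158 0.0008199219235170262 0.04827189356989404 0.009085717686253936 0.07945090022100582 0.0025865262971821825
```

View pics/w2.png

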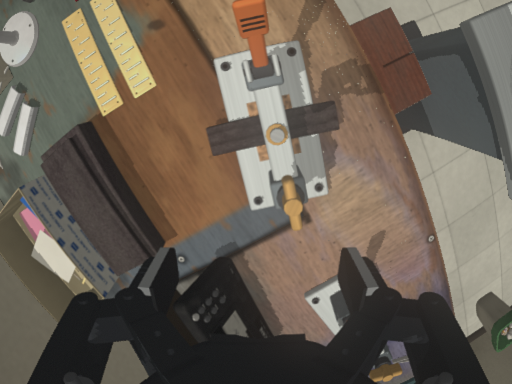

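The wing now lies at 72.6°, in line with the bridge (72.4°). The lever in this view is at about (253,30) and still up. Next I'll shut the fingers and come in behind the lever.

Emit:
{"name": "move_arm", "arguments": {"commands": [[1,[-0.35,-0.53,0],0.14],[1,[-0.35,-0.53,0],0.14],[1,[-0.35,-0.53,0],0.14],[1,[-0.35,-0.53,-0.1],0.14],[1,[-0.35,-0.53,-0.25],0.14],[1,[-0.35,-0.53,-0.4],0.14],[1,[-0.35,-0.53,-0.52],0.14],[1,[-0.35,-0.53,-0.52],0.14]]}}

```text
clock: 6.3
position: [0.4552, -0.203, 0.1298]
ee_rot: [-0.002, -0.588, 0.809, 0.002]
ft_force: [0.0, -0.2, 0.1]
finger_gap: 0.001
grip_force: 0.0
```

Run:
```python
from h import *
s=r.sense(); q=s["ee_rot"]; y=R.from_quat([*q[1:],q[0]]).as_matrix()[:,1]; p=s["position"]
print(np.degrees(np.arctan2(y[1],y[0])),p,s["finger_gap"],s["ft_force"])
d=np.array([-.302,-.953])
for a in (59,52,45,37,30,22,15,7,0):
    t=np.radians(a); qc=.075*np.cos(t)-.004*np.sin(t)-.011; h=.075*np.sin(t)+.004*np.cos(t)
    print(a,(np.r_[np.array([.4545,-.2164])+qc*d,.067+h]-p)/.15)
a=r.get_image("side");cv2.imwrite("pics/s3.png",cv2.resize(a["frame"][130:330,120:320],(600,600),interpolation=2))
```

```text
162.05094138739076 [ 0.45523077 -0.20296798  0.12982699] 0.0008883718967948996 [ 0.02678451 -0.23011415  0.13905432]
59 [-0.05359283 -0.24329232  0.0234714 ]
52 [-0.0693439  -0.29299687 -0.00842359]
45 [-0.08380369 -0.3386266  -0.04643703]
37 [-0.09847248 -0.38491585 -0.09664214]
30 [-0.1094683  -0.41961459 -0.14575259]
22 [-0.11971306 -0.45194326 -0.2068184 ]
15 [-0.12649558 -0.47334636 -0.26367906]
7 [-0.13161815 -0.48951129 -0.33144403]
0 [-0.13372513 -0.49616016 -0.39217994]
```

View pics/s3.png

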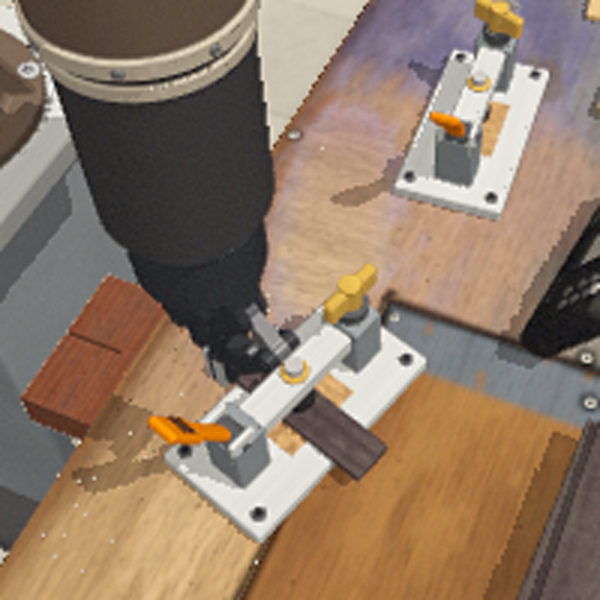

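Run:
```python
from h import *
a=r.get_image("side"); T=np.linalg.inv(a["world_from_camera"])
for n,P in dict(tcp=r.sense()["position"],tcp10up=r.sense()["position"]+[0,0,.04],pivot=[.4545,-.2164,.067],levertip=[.4545-.302*.047,-.2164-.953*.047,.144],nut=[.4935,-.095,.105]).items():
    c=T[:3,:3]@P+T[:3,3]; u=a["mtx"]@c/c[2]; v=(u[:2]-[120,130])*3; print(n,v, c[2], a["z_map"][int(u[1]),int(u[0])])
s=r.sense(); print(s["joint_pos"])
```

```text
tcp [227.75435942 371.59491516] 0.7004007782769579 0.6802738
tcp10up [220.11345865 339.29597624] 0.6694764167940692 0.6334882
pivot [227.43152457 432.95208113] 0.7433680239066055 0.72726506
levertip [157.67093996 429.08130721] 0.6603936134425133 0.6612566
nut [348.03419822 285.62380372] 0.7774167118934752 0.77210057
[-2.53120647e-02  1.63694379e-01 -5.04334033e-01  1.58599949e-04
 -9.03859055e-01 -2.87908198e-01]
```

Emit:
{"name": "move_arm", "arguments": {"commands": [[1,[-0.05,-0.2,0.02],0],[1,[-0.06,-0.26,0.01],0],[1,[-0.07,-0.3,-0.01],0],[1,[-0.084,-0.34,-0.05],0],[1,[-0.098,-0.385,-0.1],0],[1,[-0.11,-0.42,-0.15],0],[1,[-0.11,-0.42,-0.15],0]]}}

```text
clock: 7.28
position: [0.4392, -0.2671, 0.1088]
ee_rot: [-0.001, -0.587, 0.809, 0.001]
ft_force: [-0.7, -0.3, -0.2]
finger_gap: 0.003
grip_force: 0.0
```

Run:
```python
from h import *
s=r.sense(); p=s["position"]; print(p,s["ft_force"])
d=np.array([-.302,-.953])
for a in (30,22,15,7,0):
    t=np.radians(a); qc=.075*np.cos(t)-.004*np.sin(t)-.011; h=.075*np.sin(t)+.004*np.cos(t)
    print(a,(np.r_[np.array([.4545,-.2164])+qc*d,.067+h]-p)/.15)
a=r.get_image("side");W=world(a);cv2.imwrite("pics/s4.png",cv2.resize(a["frame"][130:330,120:320],(600,600),interpolation=2))
```

```text
[ 0.43918718 -0.2671229   0.10881863] [-0.65515648 -0.25383964 -0.22551458]
30 [-0.00251102  0.00808487 -0.00569686]
22 [-0.01275578 -0.02424379 -0.06676267]
15 [-0.0195383  -0.04564689 -0.12362332]
7 [-0.02466087 -0.06181183 -0.1913883 ]
0 [-0.02676785 -0.06846069 -0.2521242 ]
```

View pics/s4.png

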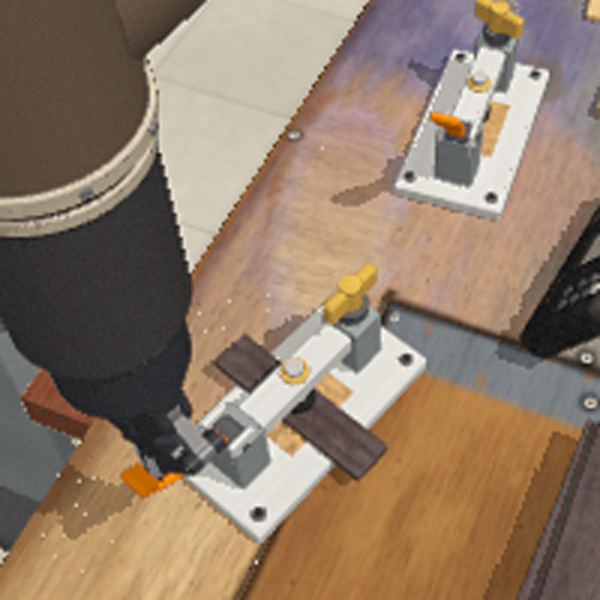

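The lever (paddle at about (150,480)) is going down under the fingertips. I'll carry on to the stop, commanding a few millimetres past level.

Emit:
{"name": "move_arm", "arguments": {"commands": [[1,[-0.013,-0.024,-0.067],0],[1,[-0.02,-0.046,-0.124],0],[1,[-0.025,-0.062,-0.19],0],[1,[-0.027,-0.068,-0.25],0],[1,[-0.027,-0.068,-0.27],0],[1,[-0.027,-0.068,-0.28],0],[1,[-0.027,-0.068,-0.28],0]]}}

```text
clock: 8.2
position: [0.4364, -0.2779, 0.0697]
ee_rot: [-0.0, -0.588, 0.809, -0.001]
ft_force: [-5.7, 0.4, 25.4]
finger_gap: -0.001
grip_force: 13.0
```

25 N up at z=0.070 means the lever is on its stop. Lift clear and check.

Emit:
{"name": "move_arm", "arguments": {"commands": [[1,[0,0,0.1],0],[1,[0,0,0.4],0],[1,[0,0.1,0.8],0],[1,[0.1,0.5,1],0],[1,[0.3,1,1],0],[1,[0.3,1,1],0],[1,[0.3,1,1],0]]}}

```text
clock: 9.07
position: [0.4808, -0.1254, 0.2172]
ee_rot: [-0.0, -0.589, 0.808, 0.001]
ft_force: [-0.5, 0.2, -0.2]
finger_gap: -0.002
grip_force: 0.0
```

Run:
```python
from h import *
a=r.get_image("side");f=a["frame"];W=world(a)
hsv=cv2.cvtColor(f,cv2.COLOR_BGR2HSV)
m=(hsv[...,1]>150)&(hsv[...,0]<18)&(W[...,2]>.05)&(abs(W[...,0]-.44)<.05)&(W[...,1]<-.2)&(W[...,1]>-.33)
p=W[m]-[.4545,-.2164,.067]; q=p[:,:2]@[-.302,-.953]; print(m.sum(),q.max(),np.polyfit(q,p[:,2],1),p[:,2].max())
m=(abs(W[...,0]-.494)<.035)&(abs(W[...,1]+.095)<.035)&(W[...,2]>.1)&(W[...,2]<.115)
p=W[m][:,:2]; v=np.linalg.svd(p-p.mean(0))[2]; print(m.sum(),np.degrees(np.arctan2(v[0,1],v[0,0])))
cv2.imwrite("pics/s5.png",cv2.resize(f[130:330,120:320],(600,600),interpolation=2)); print(r.sense()["ft_force"],r.sense()["clock"])
```

```text
130 0.08961658650444977 [0.00255336 0.003324  ] 0.007579631836061196
123 -107.34512101040978
[ 0.02496354 -0.37967672  0.21149   ] 9.125
```

View pics/s5.png

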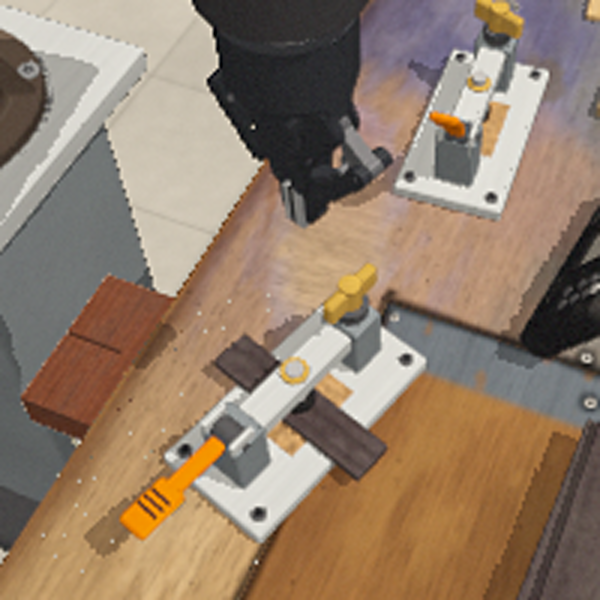

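The lever lies flat (slope about 0.1°, paddle at about (150,510)), the wing is in line with the bridge, the strip is under the foot and the robot is clear.

```bash
python3 -c "from bench import r; print(r.finish_job())"
```

```text
the job is handed in; nothing more can be done
None
```

The strip is clamped: I turned the wing nut clockwise to its stop, in line with the bridge, then folded the lever flat and let go; the job was handed in at about 9 s, with no verdict shown.

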